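# Index the valve table and hold a bayonet cap home

### The job

Turn the indexing table by its black handle one position counter-clockwise (seen from above), so that the empty brass bayonet socket comes to rest at the yellow marker; then put the loose red cap in that socket, push it fully home against the spring and twist it a quarter turn clockwise under the socket's shoulders. Finish while still gripping the cap and keeping it pressed fully home and turned; leave the black and white caps and everything else on the bench where they are.

Things in the scene. Friction and masses are not known exactly. Their poses are not given: they have to be found in the camera images.
- fixture: Grey fixed base of the round indexing table; origin on the bench on its vertical turning axis, z up. A yellow marker post (40 mm high) stands on its -x side, 150 mm from the axis. The aluminium turning plate (radius 135 mm, top 36 mm above the bench) has four stations 75 mm from the axis, 90 degrees apart: one empty brass socket, three already fitted with red caps (tops 115 mm above the bench).
- indexer (a joint): Turn of the plate, rad, 0 at the start, growing counter-clockwise seen from above. Four spring detents a turn (0, 1.571, 3.142 ...): midway about 1.2 N m must be overcome, i.e. 10 N at the handle; near a detent it snaps in and stays. At 1.571 the empty socket is at the marker.
- handle (a point): Grip point of the round upright black handle fixed on the plate, 120 mm from the turning axis: plastic grip 18 mm in diameter, 66 to 120 mm above the bench; this point is on its axis at 100 mm. At the start it stands midway (45 degrees) between the empty socket and the station at the marker.
- socket (a point): Centre of the empty brass socket's mouth, in the plane of its rim, 64 mm above the bench; it turns with the plate. z up; x is the line of the two opposite entry slots (tangential to the plate). Outside diameter 54 mm, bore 28 mm; slots 12 mm wide, to 21.5 mm from the centre; shoulders 6 mm thick. Pushed home, a cap turns clockwise 90 degrees (stops give up to 8 more); counter-clockwise is blocked.
- plunger (a joint): Travel (m) of the black spring plunger in the empty socket: 0 when up, its top 8 mm below the mouth (3 N to start it); 0.014 when bottomed on a firm stop, 22 mm below the mouth (8 N). It carries the cap's foot. Bottomed, the lugs are 4 mm below the shoulders and free to turn; let go when turned, the cap rises these 4 mm until the lugs meet the shoulders.
- cap: Loose red bayonet cap, 70 mm high, about 120 g, upright on the bench. Origin at the centre of its foot, z up. Shank 24 mm in diameter, foot tapered to 18; two opposite lugs along x, 38 mm over the tips, 7 wide, 6 to 12 mm above the foot; flange 44 mm in diameter, 23.5 to 27.5 mm up; from there to the top a grip bar, 40 mm long along x, 24 thick along y. Home, the flange is 1.5 mm above the socket's rim.
- cap_black: A black cap of the same shape, for another valve; bystander, upright on the bench, origin at its foot.
- cap_white: A white cap of the same shape, for another valve; bystander, upright on the bench, origin at its foot.
- dish: White dish of screws, 124 mm across, 30 mm high; bystander, origin under its centre.
- tub: Off-white round tub with black lid, 112 mm across, 72 mm high; bystander, origin under its centre.
- wrench: Steel wrench lying on the bench; bystander.
- driver: Screwdriver lying on the bench; bystander.
- burner: Dark round burner head with brass centre, 90 mm across, 34 mm high; bystander, origin under its centre.

How it is judged:
By the outcome, as a careful person would: the job done as asked, in the order asked, and still so for the second after the job is handed in, while the arm keeps its last pose, push and grip.
It also fails if it takes over 66 s, if anything falls off the work surface, if the arm or the gripper's body presses on something with over 40 N, if the wrist force passes 120 N, or if a joint passes its speed limit or range.

### The arm

A 7-joint arm with a two-finger parallel gripper is mounted at the origin on the work surface. World frame = base frame: x ahead of the robot, y to its left, z up, the work surface at z = 0. Lengths are in mm, angles in rad, forces in N, time in s.
With the tool pointing down it reaches from about 400 to 875 mm from the base axis. Payload 4.4 kg.
Tool frame: the origin (TCP) lies at the very end of the fingers, on their centre line; the grasp point (between the pads) lies 19 mm behind it; z points along the fingers, y is the line along which they close (so a half turn about z gives the same grasp; the last joint's range is limited). The gripper opens to 85 mm and grips with 20 to 120 N. Pads are 22 mm wide; open, the fingers measure 114 mm over their backs; the gripper's body (76 mm by 85 mm) begins 54 mm behind the grasp point. The pads swing forward as they close: fully open they stand 13 mm farther back than shut.
Start: joints at [1.081, 0.628, 0.038, 1.517, -0.027, 0.996, -0.02], TCP at [267.326, -592.499, 231.313] pointing down, gripper open.
Joint ranges: [-3.06, 3.06], [-0.37, 2.12], [-1.25, 1.32], [0.18, 2.47], [-1.1, 4.24], [0.23, 1.98], [-2.94, 2.94]. Speed limits (rad/s): [2.57, 2.57, 3.14, 3.14, 3.14, 3.14, 3.14].

### API

Orientations are given as [roll, pitch, yaw] about the fixed x, y, z axes, in that order (R = Rz(yaw) Ry(pitch) Rx(roll)).
In Python, from cell import ctrl gives the robot as it stands.
- The arm moves only by the tool jog_arm, never from a script. Its argument "plan" is a list of rows, each an object of numbers: "tx", "ty", "tz": the shift along the tool's x, y, z as a fraction of full scale; "wx", "wy", "wz": the turn, a rotation vector about the tool's x, y, z as a fraction of full scale; "claw": the closure, from 0 (fully open) to 1 (shut). In form: [{"tx": .., "ty": .., "tz": .., "wx": .., "wy": .., "wz": .., "claw": ..}, ...]. A call has 1 to 12 rows; each row is the pose to reach, as a shift and turn from the pose commanded when the call began, along the tool's axes at that moment; what a row does not reach only later rows make up. Full scale, the value 1, is 300 mm for a shift and 90 degrees for a turn. A row lasts 1/10 s, in which the tool goes at most 50 mm and 8.59 degrees, less where a joint would pass 70% of its speed; a pose out of reach is approached as far as the arm can. A call with a number of a shift or a turn outside -1 to 1 is refused whole. A call with a gripper value outside its range is refused whole. The fingers move at their own pace and stop on an object; the grip force is fixed at half the most. Time passes only in rows, so rows that repeat a pose let the fingers close. It gives the time, the measured TCP pose, the force, the opening and the grip force at its end, in the units of the state.
- ctrl.read_state(): the state, without advancing time (a new reading comes with each control period).
- ctrl.get_image(name): name is "scene" or "top" or "wrist"; returns a dict with "img" (400x640x3 uint8, red, green, blue), "depth" (400x640 float32, mm along the optical axis (not along the pixel's ray), 0 where there is no reading), "fx", "fy", "cx", "cy" (pixels), "distortion" ([k1, k2, p1, p2, k3] as OpenCV has them; the pictures are not rectified), "position" and "orientation" of the camera in the world; the wrist camera has in their place "hand_eye" (4x4, takes a point from camera to tool coordinates, whose origin is the TCP and whose axes are the flange's). Camera axes: x right, y down, z forward; pixel columns grow to the right and rows downward; lengths in mm; the calibration is good to about 2 mm. A picture is of the moment at which its call begins: read the wrist's pose just before it.
- ctrl.finish_job(): hands the job in; it is judged then, once.
Trained networks look in a picture, given as the dict that the camera call returned (one of the last four; its "shot" number tells which), for a name from the list of things; names that differ only in an ending like _2 or _b are one class to them, and where a whole thing is asked for, a point or a joint stands for the part that bears it (a point fixed in the world has none). Each returns a list of dicts, best first, with "score" (0 to 1); they miss things now and then, are a little off and sometimes report something else, mostly with a low value. They report only what shows in the picture. A call takes as long as a camera call.
- ctrl.trace(picture, thing): "pixels" (400x640 bool, what is visible of it) and "extent" ([centre column, centre row, width, height] in pixels, round what is visible of it).
The state is a dict: "clock": time; "qpos": joint angles; "qd": joint speeds; "tau": joint torques, N m; "eef_pos": TCP position; "tool_rot": TCP orientation; "force": force on the tool from outside, world axes, zero at the start; "torque": the same for the moment, N m; "width": finger opening in mm; "gripper_force": force on a finger pad.
Only numpy, scipy, OpenCV 4.12 (cv2) and the standard library are available. Lean on these libraries where they do the work, as an engineer would, in place of code of your own. Each camera call takes 0.05 s, during which the arm holds its last target. There are 200 camera calls.

## Working session

There is one attempt and no reset: what is moved stays moved. The work goes in short steps, Python scripts to look and compute and a tool call to move; the robot and the scene stay as the last step left them, time stands still between calls to the robot, and variables do not carry over. Pictures are saved under pics/ and viewed, at most 10 in all, crops included, and the job is handed in when it is done.

Besides the shell and the picture viewer there is one more tool, called after "Request:" in YAML: its name, and indented under it one key for each argument. jog_arm: Moves the arm, as the interface text tells. Shift numbers are shares of 300 mm and turn numbers shares of 90 degrees, none past 1 either way. Its arguments: {"type":"object","properties":{"plan":{"type":"array"}},"required":["plan"]}

```bash
mkdir -p pics; cat > h.py <<'E'
import numpy as np, cv2
from scipy.spatial.transform import Rotation as R
from cell import ctrl
def save(p,n): cv2.imwrite('pics/'+n,p['img'][:,:,::-1])
def campose(p,st=None):
    if 'hand_eye' in p:
        T=np.eye(4);T[:3,:3]=rot(st['tool_rot']);T[:3,3]=st['eef_pos'];return T@np.array(p['hand_eye'])
    T=np.eye(4);T[:3,:3]=rot(p['orientation']);T[:3,3]=p['position'];return T
def rot(o):
    o=np.array(o); 
    return o if o.shape==(3,3) else R.from_euler('xyz',o).as_matrix()
def K(p): return np.array([[p['fx'],0,p['cx']],[0,p['fy'],p['cy']],[0,0,1.]])
def cloud(p,mask,T):
    v,u=np.nonzero(mask&(p['depth']>0)); d=p['depth'][v,u]
    n=cv2.undistortPoints(np.c_[u,v].astype(float)[:,None],K(p),np.array(p['distortion']))[:,0]
    P=np.c_[n*d[:,None],d]; return P@T[:3,:3].T+T[:3,3]
E
python3 - <<'E'
from h import *
st=ctrl.read_state(); print(st)
for c in ('scene','top'):
    p=ctrl.get_image(c); save(p,c+'0.png'); print(c,p['position'],p['orientation'],p['fx'])
    T=campose(p)
    for t in ('fixture','handle','socket','cap','cap_black','cap_white'):
        for r in ctrl.trace(p,t)[:4]:
            P=cloud(p,r['pixels'],T)
            if len(P): print(t,round(r['score'],2),np.round(r['extent']),len(P),'med',np.median(P,0).round(),'zmax',np.percentile(P[:,2],98).round())
E
```

```text
{'clock': 0.0, 'qpos': array([ 1.08119681,  0.62935122,  0.03844067,  1.51838026, -0.02698446,
        0.99631921, -0.01999129]), 'qd': array([ 0.00084686,  0.0011771 , -0.00046482,  0.0001559 ,  0.0007149 ,
       -0.0004273 , -0.00053992]), 'tau': array([ 3.30866433e-04, -5.63388205e+01,  1.22593705e+00, -1.93443131e+01,
        1.08142468e-02,  1.04474032e-02,  6.90849788e-06]), 'eef_pos': array([ 267.05666575, -591.90301376,  230.38186963]), 'tool_rot': array([-3.13965303e+00,  3.85807161e-05,  4.23817485e-01]), 'force': array([ 0.28286844, -0.42255345,  0.17441472]), 'torque': array([-0.05708808, -0.03023097,  0.00699073]), 'gripper_force': 0.0, 'width': 85.25290472454945}
scene [1466.26004667  -97.37663889  731.2816062 ] [-2.19446553  0.00577542  1.48274806] 399.1027438266569
fixture 0.9 [334. 209.  98.  86.] 5019 med [609.  13.  38.] zmax 117.0
handle 0.7 [334. 208.  90.  74.] 4804 med [608.  14.  39.] zmax 117.0
socket 0.72 [333. 206.  98.  79.] 4804 med [608.  15.  39.] zmax 117.0
cap 0.64 [419. 175.  15.  23.] 246 med [427. 312.  48.] zmax 73.0
cap 0.42 [332. 207.  95.  87.] 5032 med [609.  14.  39.] zmax 117.0
cap_black 0.56 [223. 186.  15.  20.] 280 med [ 420. -305.   47.] zmax 73.0
top [ 491.07441198  -12.38467709 1664.43583193] [-3.08646575  0.00447488 -1.58083163] 512.9180788958581
fixture 0.65 [314. 200.  85.  94.] 5693 med [573.  19.  38.] zmax 117.0
handle 0.56 [313. 198.  86.  89.] 5598 med [575.  22.  38.] zmax 117.0
socket 0.72 [310. 202.  89.  87.] 5653 med [575.  22.  38.] zmax 117.0
cap 0.52 [218. 247.  11.  14.] 133 med [422. 315.  68.] zmax 77.0
cap_black 0.57 [416. 250.  19.   9.] 146 med [ 412. -299.   68.] zmax 77.0
cap_white 0.53 [430. 210.  18.   7.] 155 med [ 536. -342.   67.] zmax 76.0
```

```bash
python3 - <<'E'
import cv2,numpy as np
s=cv2.imread('pics/scene0.png')[130:290,180:460]; t=cv2.imread('pics/top0.png')[130:290,190:470]
cv2.imwrite('pics/a.png',np.vstack([cv2.resize(x,None,fx=1.85,fy=1.85,interpolation=2) for x in(s,t)]))
E
```

```text
(no output)
```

View pics/a.png

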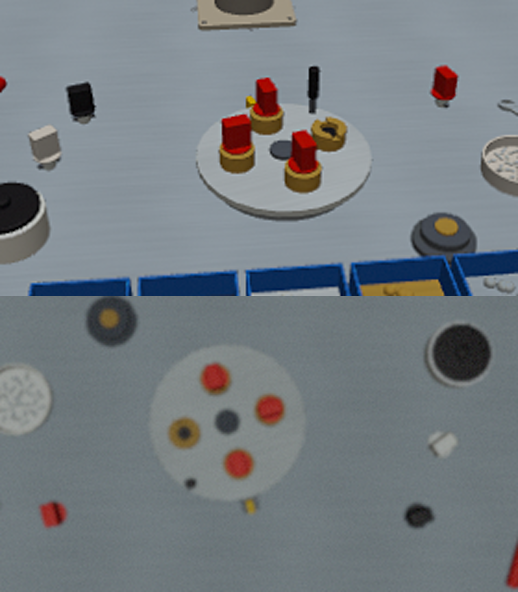

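```bash
python3 - <<'E'
from h import *
for c in('top','scene'):
    p=ctrl.get_image(c);T=campose(p)
    m=np.ones((400,640),bool);P=cloud(p,m,T);v,u=np.nonzero(p['depth']>0);C=p['img'][v,u].astype(int)
    near=np.hypot(P[:,0]-585,P[:,1]-15)<190
    pl=P[near&(abs(P[:,2]-37)<5)]
    (cx,cy),r=cv2.minEnclosingCircle(pl[:,:2].astype(np.float32)); print(c,'plate',cx,cy,r,len(pl))
    y=near&(C[:,0]>130)&(C[:,1]>100)&(C[:,2]<60)&(np.hypot(P[:,0]-cx,P[:,1]-cy)>137);print('marker',P[y].mean(0) if y.any() else 0,y.sum())
    b=near&(C.max(1)<70)&(P[:,2]>70); 
    if b.any():print('handle',P[b].mean(0),P[b].min(0),P[b].max(0),b.sum())
    b=near&(C[:,0]>C[:,2]+40)&(C[:,1]>60)&(abs(P[:,2]-64)<8);print('brass',np.median(P[b],0),b.sum())
    for n,(x,yy) in dict(red=(424,313),socket=(590,88)).items():
        q=np.hypot(P[:,0]-x,P[:,1]-yy)<40
        q&=P[:,2]>(58 if n=='red' else 55)
        if q.any():
            Q=P[q][:,:2].astype(np.float32);print(n,Q.mean(0),cv2.minAreaRect(Q),q.sum(),np.median(P[q][:,2]))
    red=near&(C[:,0]>120)&(C[:,1]<60)&(P[:,2]>108)
    if red.sum()>5:
        k=cv2.kmeans(P[red][:,:2].astype(np.float32),3,None,(3,50,.1),5,0)[2];print('caps',k.round(1).tolist(), np.hypot(*(k-[cx,cy]).T))
E
```

```text
top plate 563.2802124023438 16.63296127319336 147.91151428222656 3660
marker [427.99686255 -17.64865712  38.90998664] 6
handle [472.572506    79.74297355 122.29511422] [469.56939699  75.08383648 117.07750385] [475.55725078  84.54809592 125.68393359] 12
brass [565.34966411  42.89022034  65.13821494] 267
red [419.90256 319.61786] ((420.0608825683594, 320.27764892578125), (39.09911346435547, 23.05633544921875), 12.959217071533203) 95 71.09486616050458
socket [566.83154  91.84982] ((565.7592163085938, 93.8516616821289), (34.41948318481445, 47.386962890625), 14.273327827453613) 104 63.61870386446492
caps [[504.20001220703125, 2.4000000953674316], [594.5, -50.900001525878906], [647.0, 40.20000076293945]] [60.78170369 74.34637099 86.94709788]
scene plate 563.23388671875 13.65395736694336 148.7418212890625 2858
marker [426.81339415 -21.78204754  41.75687182] 7
handle [484.94524697  67.9215746   99.90774269] [466.51776158 -73.77998806  71.48616802] [637.74112513  86.18026647 122.75057658] 91
brass [578.11023684  28.79087618  64.59473781] 443
red [423.84558 316.10208] ((419.4220275878906, 317.116943359375), (43.770172119140625, 27.451072692871094), 10.789037704467773) 92 69.16928814175839
socket [570.4403   89.64644] ((566.9171752929688, 91.9839859008789), (32.685279846191406, 48.58446502685547), 12.638510704040527) 119 62.4495841081889
caps [[649.5999755859375, 37.79999923706055], [595.5999755859375, -54.0], [504.0, -0.6000000238418579]] [89.64338091 75.03569266 60.92834984]
```

```bash
cat >> h.py <<'E'
def go(x,y,z,yaw,base=None):
    st=ctrl.read_state(); p,o=base or (st['eef_pos'],st['tool_rot'])
    R0=rot(o);Rt=R.from_euler('xyz',[180,0,yaw],degrees=True).as_matrix()
    t=R0.T@(np.array([x,y,z])-p)/300; w=R.from_matrix(R0.T@Rt).as_rotvec(degrees=True)/90
    print('t',t.round(4),'w',w.round(4))
def stt():
    s=ctrl.read_state();print(round(s['clock'],2),s['eef_pos'].round(1),np.degrees(s['tool_rot']).round(2),'F',s['force'].round(1),'T',s['torque'].round(2),'w',round(s['width'],1),round(s['gripper_force'],1),'q',s['qpos'].round(2));return s
E
python3 -c "
from h import *
go(370,-255,231,0)"
```

```text
t [ 0.7745 -0.8847  0.0011] w [-0.     -0.      0.2698]
```

Request:
jog_arm:
  plan:
    - {"tx": 0.775, "ty": -0.882, "wz": 0.27}
    - {"tx": 0.775, "ty": -0.882, "wz": 0.27}
    - {"tx": 0.775, "ty": -0.882, "wz": 0.27}
    - {"tx": 0.775, "ty": -0.882, "wz": 0.27}
    - {"tx": 0.775, "ty": -0.882, "wz": 0.27}
    - {"tx": 0.775, "ty": -0.882, "wz": 0.27}
    - {"tx": 0.775, "ty": -0.882, "wz": 0.27}
    - {"tx": 0.775, "ty": -0.882, "wz": 0.27}
    - {"tx": 0.775, "ty": -0.882, "wz": 0.27}
    - {"tx": 0.775, "ty": -0.882, "wz": 0.27}

```text
invalid input at $.plan[0]: expected keys tx, ty, tz, wx, wy, wz, claw
```

```bash
python3 -c "
from h import *
stt();go(440,100,240,-30.5)"
```

```text
0.8 [ 267.3 -592.5  231.3] [180.    -0.    24.28] F [ 0.6  0.1 -0.3] T [0.02 0.01 0.  ] w 85.1 0.0 q [ 1.08  0.63  0.04  1.52 -0.03  1.   -0.02]
t [ 1.4738 -1.8675 -0.0288] w [-0.     -0.      0.6087]
```

Request:
jog_arm:
  plan:
    - {"tx": 0.775, "ty": -0.882, "tz": 0, "wx": 0, "wy": 0, "wz": 0.27, "claw": 0}
    - {"tx": 0.775, "ty": -0.882, "tz": 0, "wx": 0, "wy": 0, "wz": 0.27, "claw": 0}
    - {"tx": 0.775, "ty": -0.882, "tz": 0, "wx": 0, "wy": 0, "wz": 0.27, "claw": 0}
    - {"tx": 0.775, "ty": -0.882, "tz": 0, "wx": 0, "wy": 0, "wz": 0.27, "claw": 0}
    - {"tx": 0.775, "ty": -0.882, "tz": 0, "wx": 0, "wy": 0, "wz": 0.27, "claw": 0}
    - {"tx": 0.775, "ty": -0.882, "tz": 0, "wx": 0, "wy": 0, "wz": 0.27, "claw": 0}
    - {"tx": 0.775, "ty": -0.882, "tz": 0, "wx": 0, "wy": 0, "wz": 0.27, "claw": 0}
    - {"tx": 0.775, "ty": -0.882, "tz": 0, "wx": 0, "wy": 0, "wz": 0.27, "claw": 0}
    - {"tx": 0.775, "ty": -0.882, "tz": 0, "wx": 0, "wy": 0, "wz": 0.27, "claw": 0}
    - {"tx": 0.775, "ty": -0.882, "tz": 0, "wx": 0, "wy": 0, "wz": 0.27, "claw": 0}

```text
clock: 1.8
eef_pos: [370.3, -256.9, 231.6]
tool_rot: [3.14, -0.0, -0.002]
force: [0.1, -0.2, 0.5]
width: 85.7
gripper_force: 0.0
```

```bash
python3 -c "
from h import *
stt();go(473,30,240,-30.5)
st=ctrl.read_state();p=ctrl.get_image('wrist');print(np.array(p['hand_eye']).round(3),p['fx'])"
```

```text
1.8 [ 370.3 -256.9  231.6] [ 1.7994e+02 -3.0000e-02 -9.0000e-02] F [ 0.1 -0.2  0.5] T [ 0.02  0.   -0.05] w 85.7 0.0 q [ 0.44  0.35  0.14  2.05 -0.07  0.74 -0.95]
t [ 0.3408 -0.957  -0.0291] w [ 0.0006 -0.0005  0.3379]
[[ 1.00000e-03 -9.64000e-01 -2.67000e-01  6.86890e+01]
 [ 1.00000e+00  1.00000e-03  1.00000e-03 -8.08000e-01]
 [-0.00000e+00 -2.67000e-01  9.64000e-01 -1.41917e+02]
 [ 0.00000e+00  0.00000e+00  0.00000e+00  1.00000e+00]] 343.3672251619801
```

Request:
jog_arm:
  plan:
    - {"tx": 0.34, "ty": -0.957, "tz": -0.03, "wx": 0, "wy": 0, "wz": 0.34, "claw": 0}
    - {"tx": 0.34, "ty": -0.957, "tz": -0.03, "wx": 0, "wy": 0, "wz": 0.34, "claw": 0}
    - {"tx": 0.34, "ty": -0.957, "tz": -0.03, "wx": 0, "wy": 0, "wz": 0.34, "claw": 0}
    - {"tx": 0.34, "ty": -0.957, "tz": -0.03, "wx": 0, "wy": 0, "wz": 0.34, "claw": 0}
    - {"tx": 0.34, "ty": -0.957, "tz": -0.03, "wx": 0, "wy": 0, "wz": 0.34, "claw": 0}
    - {"tx": 0.34, "ty": -0.957, "tz": -0.03, "wx": 0, "wy": 0, "wz": 0.34, "claw": 0}
    - {"tx": 0.34, "ty": -0.957, "tz": -0.03, "wx": 0, "wy": 0, "wz": 0.34, "claw": 0}
    - {"tx": 0.34, "ty": -0.957, "tz": -0.03, "wx": 0, "wy": 0, "wz": 0.34, "claw": 0}
    - {"tx": 0.34, "ty": -0.957, "tz": -0.03, "wx": 0, "wy": 0, "wz": 0.34, "claw": 0}

```text
clock: 2.75
eef_pos: [472.8, 30.0, 240.1]
tool_rot: [3.141, -0.0, -0.536]
force: [0.0, -1.3, -0.5]
width: 85.2
gripper_force: 0.0
```

```bash
python3 - <<'E'
from h import *
st=stt();p=ctrl.get_image('wrist');save(p,'w1.png');T=campose(p,st)
P=cloud(p,np.ones((400,640),bool),T);v,u=np.nonzero(p['depth']>0);C=p['img'][v,u].astype(int)
b=(np.hypot(P[:,0]-473,P[:,1]-81)<30)&(P[:,2]>112)&(P[:,2]<130);print(b.sum(),'handle',cv2.minEnclosingCircle(P[b][:,:2].astype(np.float32)),np.median(P[b],0))
r=(C[:,0]>110)&(C[:,1]<60)&(P[:,2]>105)&(P[:,2]<125)
for c in [(504,1),(595,-52),(648,39)]:
    q=r&(np.hypot(P[:,0]-c[0],P[:,1]-c[1])<35)
    if q.sum()>20: print(c,q.sum(),cv2.minAreaRect(P[q][:,:2].astype(np.float32)))
q=(np.hypot(P[:,0]-557.5,P[:,1]-92.6)<45)&(abs(P[:,2]-64)<4)
if q.sum()>20: print('sock',cv2.minEnclosingCircle(P[q][:,:2].astype(np.float32)),np.median(P[q][:,2]))
E
```

```text
2.75 [472.8  30.  240.1] [ 1.7994e+02 -1.0000e-02 -3.0700e+01] F [ 0.  -1.3 -0.5] T [-0.06  0.02 -0.02] w 85.2 0.0 q [-0.28  0.37  0.22  1.99 -0.11  0.79 -2.11]
388 handle ((472.1333312988281, 79.26111602783203), 8.970696449279785) [472.85489249  78.33124917 119.07329433]
(504, 1) 1483 ((503.9034729003906, 0.3418006896972656), (38.999794006347656, 24.033700942993164), 15.29345417022705)
(595, -52) 350 ((584.8164672851562, -40.70451354980469), (23.11157989501953, 10.975110054016113), 60.146507263183594)
(648, 39) 427 ((632.1909790039062, 40.990665435791016), (25.093708038330078, 12.673736572265625), 59.227684020996094)
sock ((556.4234619140625, 91.57559967041016), 28.362512588500977) 63.07435999393323
```

View pics/w1.png

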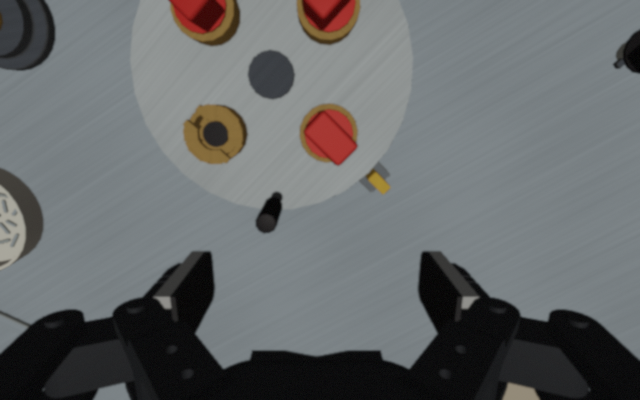

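```bash
python3 -c "
from h import *
go(472.3,79.5,80,-29.9)"
```

```text
t [-0.0862 -0.1444  0.5335] w [ 0.0008 -0.     -0.01  ]
```

Request:
jog_arm:
  plan:
    - {"tx": -0.086, "ty": -0.144, "tz": 0, "wx": 0, "wy": 0, "wz": -0.01, "claw": 0.3}
    - {"tx": -0.086, "ty": -0.144, "tz": 0, "wx": 0, "wy": 0, "wz": -0.01, "claw": 0.3}
    - {"tx": -0.086, "ty": -0.144, "tz": 0.2, "wx": 0, "wy": 0, "wz": -0.01, "claw": 0.3}
    - {"tx": -0.086, "ty": -0.144, "tz": 0.3, "wx": 0, "wy": 0, "wz": -0.01, "claw": 0.3}
    - {"tx": -0.086, "ty": -0.144, "tz": 0.4, "wx": 0, "wy": 0, "wz": -0.01, "claw": 0.3}
    - {"tx": -0.086, "ty": -0.144, "tz": 0.48, "wx": 0, "wy": 0, "wz": -0.01, "claw": 0.3}
    - {"tx": -0.086, "ty": -0.144, "tz": 0.533, "wx": 0, "wy": 0, "wz": -0.01, "claw": 0.3}
    - {"tx": -0.086, "ty": -0.144, "tz": 0.533, "wx": 0, "wy": 0, "wz": -0.01, "claw": 0.3}

```text
clock: 3.6
eef_pos: [470.9, 79.3, 78.7]
tool_rot: [3.138, 0.003, -0.522]
force: [0.3, 0.0, -0.6]
width: 59.5
gripper_force: 0.0
```

Request:
jog_arm:
  plan:
    - {"tx": 0, "ty": 0, "tz": 0, "wx": 0, "wy": 0, "wz": 0, "claw": 1}
    - {"tx": 0, "ty": 0, "tz": 0, "wx": 0, "wy": 0, "wz": 0, "claw": 1}
    - {"tx": 0, "ty": 0, "tz": 0, "wx": 0, "wy": 0, "wz": 0, "claw": 1}
    - {"tx": 0, "ty": 0, "tz": 0, "wx": 0, "wy": 0, "wz": 0, "claw": 1}
    - {"tx": 0, "ty": 0, "tz": 0, "wx": 0, "wy": 0, "wz": 0, "claw": 1}
    - {"tx": 0, "ty": 0, "tz": 0, "wx": 0, "wy": 0, "wz": 0, "claw": 1}
    - {"tx": 0, "ty": 0, "tz": 0, "wx": 0, "wy": 0, "wz": 0, "claw": 1}
    - {"tx": 0, "ty": 0, "tz": 0, "wx": 0, "wy": 0, "wz": 0, "claw": 1}

```text
clock: 4.4
eef_pos: [473.0, 81.3, 81.6]
tool_rot: [-3.141, -0.002, -0.519]
force: [-0.3, -1.9, 6.2]
width: 16.7
gripper_force: 58.3
```

```bash
python3 - <<'E'
from h import *
s=stt()
p,o=s['eef_pos'],s['tool_rot']
A=np.array([576.3,19.8])
# arc in current tool frame
for a in range(0,98,8):
    f=np.radians(150.1+a); x,y=A+120*np.array([np.cos(f),np.sin(f)])
    print(a,end=' ');go(x,y,80,-29.9+a,(p,o))
E
```

```text
4.4 [473.   81.3  81.6] [-1.7994e+02 -1.0000e-01 -2.9760e+01] F [-0.3 -1.9  6.2] T [-0.39  0.21 -0.12] w 16.7 58.3 q [-0.31  0.64  0.12  2.12 -0.19  0.39 -2.13]
0 t [0.0008 0.0062 0.0054] w [-0.0006 -0.0011  0.0015]
8 t [0.0045 0.0619 0.0053] w [-0.0006 -0.0011 -0.0873]
16 t [0.016  0.1165 0.0053] w [-0.0005 -0.0011 -0.1762]
24 t [0.035  0.169  0.0053] w [-0.0004 -0.0012 -0.2651]
32 t [0.061  0.2183 0.0053] w [-3.00e-04 -1.20e-03 -3.54e-01]
40 t [0.0937 0.2635 0.0053] w [-2.000e-04 -1.200e-03 -4.429e-01]
48 t [0.1324 0.3038 0.0053] w [-2.000e-04 -1.300e-03 -5.318e-01]
56 t [0.1763 0.3382 0.0053] w [-1.000e-04 -1.300e-03 -6.207e-01]
64 t [0.2246 0.3662 0.0054] w [ 0.     -0.0013 -0.7096]
72 t [0.2762 0.3873 0.0054] w [ 1.000e-04 -1.300e-03 -7.985e-01]
80 t [0.3304 0.4009 0.0055] w [ 2.000e-04 -1.300e-03 -8.873e-01]
88 t [0.3858 0.4069 0.0056] w [ 3.000e-04 -1.300e-03 -9.762e-01]
96 t [0.4416 0.4051 0.0057] w [ 4.0000e-04 -1.3000e-03 -1.0651e+00]
```

Request:
jog_arm:
  plan:
    - {"tx": 0.004, "ty": 0.056, "tz": 0, "wx": 0, "wy": 0, "wz": -0.089, "claw": 1}
    - {"tx": 0.0155, "ty": 0.11, "tz": 0, "wx": 0, "wy": 0, "wz": -0.178, "claw": 1}
    - {"tx": 0.0346, "ty": 0.163, "tz": 0, "wx": 0, "wy": 0, "wz": -0.267, "claw": 1}
    - {"tx": 0.061, "ty": 0.212, "tz": 0, "wx": 0, "wy": 0, "wz": -0.356, "claw": 1}
    - {"tx": 0.0936, "ty": 0.257, "tz": 0, "wx": 0, "wy": 0, "wz": -0.444, "claw": 1}
    - {"tx": 0.132, "ty": 0.297, "tz": 0, "wx": 0, "wy": 0, "wz": -0.533, "claw": 1}
    - {"tx": 0.176, "ty": 0.332, "tz": 0, "wx": 0, "wy": 0, "wz": -0.622, "claw": 1}
    - {"tx": 0.225, "ty": 0.36, "tz": 0, "wx": 0, "wy": 0, "wz": -0.711, "claw": 1}
    - {"tx": 0.276, "ty": 0.38, "tz": 0, "wx": 0, "wy": 0, "wz": -0.8, "claw": 1}
    - {"tx": 0.33, "ty": 0.394, "tz": 0, "wx": 0, "wy": 0, "wz": -0.889, "claw": 1}
    - {"tx": 0.386, "ty": 0.4, "tz": 0, "wx": 0, "wy": 0, "wz": -0.978, "claw": 1}
    - {"tx": 0.4, "ty": 0.4, "tz": 0, "wx": 0, "wy": 0, "wz": -1, "claw": 1}

```text
clock: 5.6
eef_pos: [516.9, -86.5, 81.6]
tool_rot: [3.14, 0.005, 1.052]
force: [-4.4, -7.5, 9.8]
width: 16.8
gripper_force: 60.4
```

Request:
jog_arm:
  plan:
    - {"tx": 0, "ty": 0, "tz": 0, "wx": 0, "wy": 0, "wz": 0, "claw": 1}
    - {"tx": 0, "ty": 0, "tz": 0, "wx": 0, "wy": 0, "wz": 0, "claw": 1}
    - {"tx": 0, "ty": 0, "tz": 0, "wx": 0, "wy": 0, "wz": 0, "claw": 1}

```text
clock: 5.9
eef_pos: [516.4, -86.1, 81.6]
tool_rot: [3.14, 0.005, 1.048]
force: [-2.2, -7.0, 7.4]
width: 16.6
gripper_force: 60.1
```

```bash
python3 - <<'E'
from h import *
s=stt()
E
```

```text
5.9 [516.4 -86.1  81.6] [179.9    0.3   60.05] F [-2.2 -7.   7.4] T [-1.37  0.62 -0.21] w 16.6 60.1 q [ 0.34  0.7  -0.35  1.99  0.46  0.53 -0.86]
```

Request:
jog_arm:
  plan:
    - {"tx": 0, "ty": 0, "tz": 0, "wx": 0, "wy": 0, "wz": 0, "claw": 0.3}
    - {"tx": 0, "ty": 0, "tz": 0, "wx": 0, "wy": 0, "wz": 0, "claw": 0.3}
    - {"tx": 0, "ty": 0, "tz": 0, "wx": 0, "wy": 0, "wz": 0, "claw": 0.3}
    - {"tx": 0, "ty": 0, "tz": 0, "wx": 0, "wy": 0, "wz": 0, "claw": 0.3}
    - {"tx": 0, "ty": 0, "tz": -0.1, "wx": 0, "wy": 0, "wz": 0, "claw": 0.3}
    - {"tx": 0, "ty": 0, "tz": -0.2, "wx": 0, "wy": 0, "wz": 0, "claw": 0.3}
    - {"tx": 0, "ty": 0, "tz": -0.35, "wx": 0, "wy": 0, "wz": 0, "claw": 0.3}
    - {"tx": 0, "ty": 0, "tz": -0.5, "wx": 0, "wy": 0, "wz": 0, "claw": 0}
    - {"tx": 0, "ty": 0, "tz": -0.6, "wx": 0, "wy": 0, "wz": 0, "claw": 0}
    - {"tx": 0, "ty": 0, "tz": -0.6, "wx": 0, "wy": 0, "wz": 0, "claw": 0}

```text
clock: 6.9
eef_pos: [519.9, -81.6, 264.7]
tool_rot: [3.133, -0.003, 1.052]
force: [-0.3, -1.1, 0.2]
width: 85.4
gripper_force: 0.0
```

```bash
python3 - <<'E'
from h import *
s=stt()
go(440,60,260,13)
E
```

```text
6.9 [519.9 -81.6 264.7] [179.53  -0.2   60.3 ] F [-0.3 -1.1  0.2] T [0.01 0.01 0.04] w 85.4 0.0 q [ 0.46  0.44 -0.51  1.82  0.27  0.94 -0.69]
t [ 0.278  -0.4653  0.0129] w [ 0.004  -0.0042  0.5255]
```

Request:
jog_arm:
  plan:
    - {"tx": 0.22, "ty": -0.44, "tz": 0, "wx": 0, "wy": 0, "wz": 0.525, "claw": 0}
    - {"tx": 0.22, "ty": -0.44, "tz": 0, "wx": 0, "wy": 0, "wz": 0.525, "claw": 0}
    - {"tx": 0.22, "ty": -0.44, "tz": 0, "wx": 0, "wy": 0, "wz": 0.525, "claw": 0}
    - {"tx": 0.22, "ty": -0.44, "tz": 0, "wx": 0, "wy": 0, "wz": 0.525, "claw": 0}
    - {"tx": 0.22, "ty": -0.44, "tz": 0, "wx": 0, "wy": 0, "wz": 0.525, "claw": 0}
    - {"tx": 0.22, "ty": -0.44, "tz": 0, "wx": 0, "wy": 0, "wz": 0.525, "claw": 0}
    - {"tx": 0.22, "ty": -0.44, "tz": 0, "wx": 0, "wy": 0, "wz": 0.525, "claw": 0}
    - {"tx": 0.22, "ty": -0.44, "tz": 0, "wx": 0, "wy": 0, "wz": 0.525, "claw": 0}

```text
clock: 7.7
eef_pos: [434.7, 40.9, 259.9]
tool_rot: [-3.141, 0.001, 0.23]
force: [0.3, 0.4, 0.1]
width: 85.3
gripper_force: 0.0
```

```bash
python3 - <<'E'
from h import *
st=stt();p=ctrl.get_image('wrist');save(p,'w2.png');T=campose(p,st)
P=cloud(p,np.ones((400,640),bool),T);v,u=np.nonzero(p['depth']>0);C=p['img'][v,u].astype(int)
q=(np.hypot(P[:,0]-504,P[:,1])<45)&(abs(P[:,2]-64)<5)
print('sock',q.sum(),cv2.minEnclosingCircle(P[q][:,:2].astype(np.float32)),np.median(P[q],0))
(c,r)=cv2.minEnclosingCircle(P[q][:,:2].astype(np.float32));d=P[q][:,:2]-c
# slot angle from missing/low region between r 15 and 21
pl=(np.hypot(P[:,0]-c[0],P[:,1]-c[1])<20.5)&(np.hypot(P[:,0]-c[0],P[:,1]-c[1])>15.5)
a=np.degrees(np.arctan2(P[pl,1]-c[1],P[pl,0]-c[0]));z=P[pl,2]
for k in range(-180,180,10):
    m=(a>=k)&(a<k+10);print(k,m.sum(),np.median(z[m]).round(1) if m.any() else '',end=' | ')
b=(np.hypot(P[:,0]-516,P[:,1]+84)<30)&(P[:,2]>112)&(P[:,2]<130)
if b.any(): print('\nhandle',cv2.minEnclosingCircle(P[b][:,:2].astype(np.float32)))
for r in ctrl.trace(p,'cap')[:5]:
    Q=cloud(p,r['pixels'],T);print(r['score'],r['extent'],np.median(Q,0).round())
go(400,270,265,13)
E
```

```text
7.7 [434.7  40.9 259.9] [-1.7999e+02  6.0000e-02  1.3170e+01] F [0.3 0.4 0.1] T [0.03 0.01 0.05] w 85.3 0.0 q [ 0.12  0.3  -0.36  2.03  0.14  0.83 -1.66]
sock 1585 ((503.32427978515625, 0.1523202806711197), 28.296710968017578) [5.05273473e+02 3.30893230e-01 6.32098695e+01]
-180 15 63.4 | -170 18 63.1 | -160 18 63.3 | -150 21 63.2 | -140 21 63.1 | -130 23 62.8 | -120 23 62.5 | -110 23 63.1 | -100 23 39.0 | -90 16 37.7 | -80 13 37.0 | -70 14 37.3 | -60 14 50.2 | -50 23 62.9 | -40 18 63.6 | -30 23 63.0 | -20 17 63.6 | -10 18 63.0 | 0 21 63.0 | 10 20 62.9 | 20 18 63.2 | 30 17 63.2 | 40 19 63.3 | 50 17 63.5 | 60 18 63.1 | 70 18 63.2 | 80 12 63.3 | 90 9 36.9 | 100 11 37.2 | 110 12 37.2 | 120 22 62.4 | 130 15 63.0 | 140 17 63.2 | 150 15 63.4 | 160 18 63.5 | 170 17 63.2 | 
handle ((516.3280029296875, -84.19532775878906), 9.063602447509766)
0.7 [49.4, 124.5, 74.3, 44.4] [422. 310.  60.]
t [ 0.0599 -0.7709 -0.0164] w [-0.0001  0.0004  0.0012]
```

View pics/w2.png

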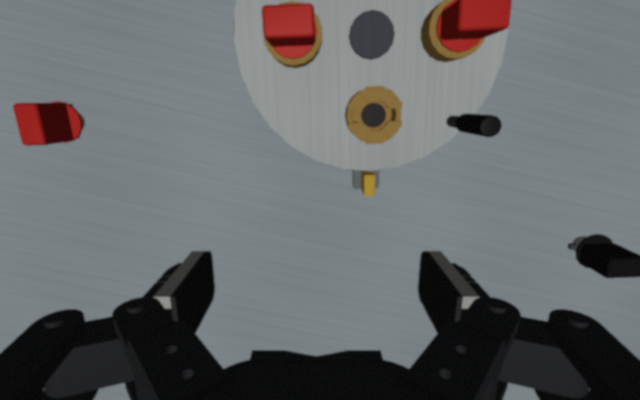

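Request:
jog_arm:
  plan:
    - {"tx": 0.01, "ty": -0.82, "tz": 0, "wx": 0, "wy": 0, "wz": 0, "claw": 0}
    - {"tx": 0.01, "ty": -0.82, "tz": 0, "wx": 0, "wy": 0, "wz": 0, "claw": 0}
    - {"tx": 0.01, "ty": -0.82, "tz": 0, "wx": 0, "wy": 0, "wz": 0, "claw": 0}
    - {"tx": 0.01, "ty": -0.82, "tz": 0, "wx": 0, "wy": 0, "wz": 0, "claw": 0}
    - {"tx": 0.01, "ty": -0.82, "tz": 0, "wx": 0, "wy": 0, "wz": 0, "claw": 0}
    - {"tx": 0.01, "ty": -0.82, "tz": 0, "wx": 0, "wy": 0, "wz": 0, "claw": 0}
    - {"tx": 0.01, "ty": -0.82, "tz": 0, "wx": 0, "wy": 0, "wz": 0, "claw": 0}
    - {"tx": 0.01, "ty": -0.82, "tz": 0, "wx": 0, "wy": 0, "wz": 0, "claw": 0}

```text
clock: 8.6
eef_pos: [382.9, 279.6, 260.1]
tool_rot: [3.14, 0.001, 0.226]
force: [-1.1, 0.0, -0.9]
width: 85.5
gripper_force: 0.0
```

```bash
python3 - <<'E'
from h import *
st=stt();p=ctrl.get_image('wrist');save(p,'w3.png');T=campose(p,st)
P=cloud(p,np.ones((400,640),bool),T);v,u=np.nonzero(p['depth']>0);C=p['img'][v,u].astype(int)
q=(np.hypot(P[:,0]-421,P[:,1]-315)<45)&(P[:,2]>64)&(P[:,2]<80)&(C[:,0]>C[:,1]+40)
print(q.sum(),np.median(P[q],0),cv2.minAreaRect(P[q][:,:2].astype(np.float32)))
q=(np.hypot(P[:,0]-421,P[:,1]-315)<45)&(P[:,2]>10)&(P[:,2]<80)
Q=P[q]
for lo,hi in((10,30),(30,60),(60,80)):
    m=(Q[:,2]>lo)&(Q[:,2]<hi);print(lo,m.sum(),cv2.minAreaRect(Q[m][:,:2].astype(np.float32)) if m.sum()>3 else '')
E
```

```text
8.6 [382.9 279.6 260.1] [1.7993e+02 4.0000e-02 1.2960e+01] F [-1.1  0.  -0.9] T [-0.02 -0.01 -0.05] w 85.5 0.0 q [-0.38  0.37 -0.42  1.94  0.19  0.87 -2.24]
1023 [420.83131018 319.84241823  69.10338727] ((420.2521057128906, 320.1213073730469), (39.627384185791016, 24.045387268066406), 16.1403751373291)
10 314 ((423.5702819824219, 320.5407409667969), (36.54526901245117, 43.075340270996094), 5.363651752471924)
30 68 ((425.36309814453125, 310.46044921875), (40.042724609375, 10.874702453613281), 32.16539764404297)
60 1053 ((420.2442321777344, 320.1331481933594), (39.7646369934082, 24.04648780822754), 15.796719551086426)
```

View pics/w3.png

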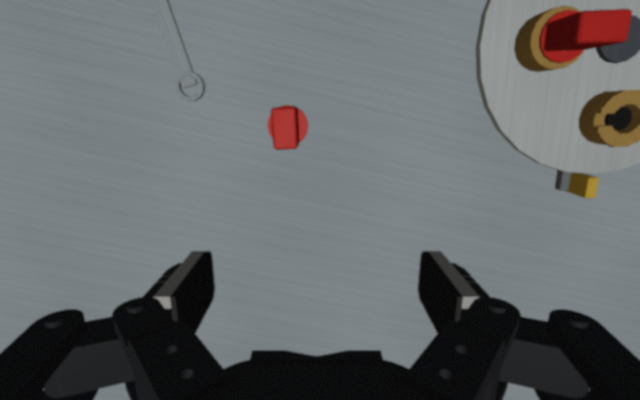

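```bash
python3 -c "
from h import *
go(420.3,320.1,33,16)"
```

```text
t [ 0.1514 -0.1056  0.7571] w [ 0.0007  0.0003 -0.0344]
```

Request:
jog_arm:
  plan:
    - {"tx": 0.151, "ty": -0.106, "tz": 0, "wx": 0, "wy": 0, "wz": -0.034, "claw": 0}
    - {"tx": 0.151, "ty": -0.106, "tz": 0.15, "wx": 0, "wy": 0, "wz": -0.034, "claw": 0}
    - {"tx": 0.151, "ty": -0.106, "tz": 0.3, "wx": 0, "wy": 0, "wz": -0.034, "claw": 0}
    - {"tx": 0.151, "ty": -0.106, "tz": 0.45, "wx": 0, "wy": 0, "wz": -0.034, "claw": 0}
    - {"tx": 0.151, "ty": -0.106, "tz": 0.57, "wx": 0, "wy": 0, "wz": -0.034, "claw": 0.2}
    - {"tx": 0.151, "ty": -0.106, "tz": 0.67, "wx": 0, "wy": 0, "wz": -0.034, "claw": 0.2}
    - {"tx": 0.151, "ty": -0.106, "tz": 0.73, "wx": 0, "wy": 0, "wz": -0.034, "claw": 0.2}
    - {"tx": 0.151, "ty": -0.106, "tz": 0.757, "wx": 0, "wy": 0, "wz": -0.034, "claw": 0.2}
    - {"tx": 0.151, "ty": -0.106, "tz": 0.757, "wx": 0, "wy": 0, "wz": -0.034, "claw": 0.2}
    - {"tx": 0.151, "ty": -0.106, "tz": 0.757, "wx": 0, "wy": 0, "wz": -0.034, "claw": 0.2}

```text
clock: 9.65
eef_pos: [420.4, 322.1, 34.1]
tool_rot: [-3.141, -0.001, 0.28]
force: [-0.3, 0.9, 1.5]
width: 68.7
gripper_force: 0.0
```

Request:
jog_arm:
  plan:
    - {"tx": 0, "ty": 0, "tz": 0, "wx": 0, "wy": 0, "wz": 0, "claw": 1}
    - {"tx": 0, "ty": 0, "tz": 0, "wx": 0, "wy": 0, "wz": 0, "claw": 1}
    - {"tx": 0, "ty": 0, "tz": 0, "wx": 0, "wy": 0, "wz": 0, "claw": 1}
    - {"tx": 0, "ty": 0, "tz": 0, "wx": 0, "wy": 0, "wz": 0, "claw": 1}
    - {"tx": 0, "ty": 0, "tz": 0, "wx": 0, "wy": 0, "wz": 0, "claw": 1}
    - {"tx": 0, "ty": 0, "tz": 0, "wx": 0, "wy": 0, "wz": 0, "claw": 1}
    - {"tx": 0, "ty": 0, "tz": 0, "wx": 0, "wy": 0, "wz": 0, "claw": 1}

```text
clock: 10.35
eef_pos: [420.0, 322.6, 34.1]
tool_rot: [-3.141, -0.001, 0.281]
force: [-0.3, -0.5, 6.2]
width: 23.5
gripper_force: 58.9
```

```bash
python3 -c "
from h import *
stt()"
```

```text
10.35 [420.  322.6  34.1] [-1.7998e+02 -7.0000e-02  1.6090e+01] F [-0.3 -0.5  6.2] T [-0.14  0.11 -0.02] w 23.5 58.9 q [-0.55  0.78 -0.25  1.99  0.43  0.42 -2.41]
```

Request:
jog_arm:
  plan:
    - {"tx": 0, "ty": 0, "tz": -0.08, "wx": 0, "wy": 0, "wz": 0, "claw": 1}
    - {"tx": 0, "ty": 0, "tz": -0.2, "wx": 0, "wy": 0, "wz": 0, "claw": 1}
    - {"tx": 0, "ty": 0, "tz": -0.35, "wx": 0, "wy": 0, "wz": 0, "claw": 1}
    - {"tx": 0, "ty": 0, "tz": -0.5, "wx": 0, "wy": 0, "wz": 0, "claw": 1}
    - {"tx": 0, "ty": 0.1, "tz": -0.55, "wx": 0, "wy": 0, "wz": -0.1, "claw": 1}
    - {"tx": 0, "ty": 0.22, "tz": -0.55, "wx": 0, "wy": 0, "wz": -0.19, "claw": 1}
    - {"tx": 0, "ty": 0.34, "tz": -0.55, "wx": 0, "wy": 0, "wz": -0.28, "claw": 1}
    - {"tx": 0, "ty": 0.46, "tz": -0.55, "wx": 0, "wy": 0, "wz": -0.37, "claw": 1}
    - {"tx": 0, "ty": 0.56, "tz": -0.55, "wx": 0, "wy": 0, "wz": -0.46, "claw": 1}
    - {"tx": 0, "ty": 0.56, "tz": -0.55, "wx": 0, "wy": 0, "wz": -0.5, "claw": 1}
    - {"tx": 0, "ty": 0.56, "tz": -0.55, "wx": 0, "wy": 0, "wz": -0.5, "claw": 1}

```text
clock: 11.45
eef_pos: [466.1, 159.4, 198.0]
tool_rot: [-3.141, 0.001, 1.064]
force: [-0.3, 0.3, -1.6]
width: 23.2
gripper_force: 59.3
```

```bash
python3 - <<'E'
from h import *
stt();go(503.8,0.3,170,105)
E
```

```text
11.45 [466.1 159.4 198. ] [-1.7996e+02  4.0000e-02  6.0940e+01] F [-0.3  0.3 -1.6] T [-0.01 -0.03  0.03] w 23.2 59.3 q [ 0.06  0.52 -0.64  1.97  0.43  0.79 -1.34]
t [-0.4026  0.3676  0.0931] w [-6.000e-04  2.000e-04 -4.895e-01]
```

Request:
jog_arm:
  plan:
    - {"tx": -0.4, "ty": 0.368, "tz": 0, "wx": 0, "wy": 0, "wz": -0.49, "claw": 1}
    - {"tx": -0.4, "ty": 0.368, "tz": 0, "wx": 0, "wy": 0, "wz": -0.49, "claw": 1}
    - {"tx": -0.4, "ty": 0.368, "tz": 0, "wx": 0, "wy": 0, "wz": -0.49, "claw": 1}
    - {"tx": -0.4, "ty": 0.368, "tz": 0, "wx": 0, "wy": 0, "wz": -0.49, "claw": 1}
    - {"tx": -0.4, "ty": 0.368, "tz": 0.09, "wx": 0, "wy": 0, "wz": -0.49, "claw": 1}
    - {"tx": -0.4, "ty": 0.368, "tz": 0.2, "wx": 0, "wy": 0, "wz": -0.49, "claw": 1}
    - {"tx": -0.4, "ty": 0.368, "tz": 0.25, "wx": 0, "wy": 0, "wz": -0.49, "claw": 1}
    - {"tx": -0.4, "ty": 0.368, "tz": 0.25, "wx": 0, "wy": 0, "wz": -0.49, "claw": 1}
    - {"tx": -0.4, "ty": 0.368, "tz": 0.25, "wx": 0, "wy": 0, "wz": -0.49, "claw": 1}

```text
clock: 12.35
eef_pos: [505.2, 3.5, 124.0]
tool_rot: [3.141, -0.0, 1.837]
force: [1.0, 0.6, -1.1]
width: 23.2
gripper_force: 59.3
```

```bash
python3 - <<'E'
from h import *
for i in range(3): st=stt()
p=ctrl.get_image('wrist');save(p,'w4.png');T=campose(p,st)
P=cloud(p,np.ones((400,640),bool),T);v,u=np.nonzero(p['depth']>0);C=p['img'][v,u].astype(int)
q=(np.hypot(P[:,0]-504,P[:,1])<40)&(abs(P[:,2]-64)<3)
print('sock',q.sum(),cv2.minEnclosingCircle(P[q][:,:2].astype(np.float32)),np.median(P[q],0))
q=(np.hypot(P[:,0]-504,P[:,1])<40)&(P[:,2]>85)&(C[:,0]>90)&(C[:,1]<60)
print(q.sum(),P[q].min(0),P[q].max(0))
go(503.8,.3,122,105)
E
```

```text
12.35 [505.2   3.5 124. ] [ 1.7996e+02 -1.0000e-02  1.0523e+02] F [ 1.   0.6 -1.1] T [ 0.02 -0.04 -0.06] w 23.2 59.3 q [ 0.43  0.69 -0.76  2.01  0.72  0.73 -0.51]
12.35 [505.2   3.5 124. ] [ 1.7996e+02 -1.0000e-02  1.0523e+02] F [ 1.   0.6 -1.1] T [ 0.02 -0.04 -0.06] w 23.2 59.3 q [ 0.43  0.69 -0.76  2.01  0.72  0.73 -0.51]
12.35 [505.2   3.5 124. ] [ 1.7996e+02 -1.0000e-02  1.0523e+02] F [ 1.   0.6 -1.1] T [ 0.02 -0.04 -0.06] w 23.2 59.3 q [ 0.43  0.69 -0.76  2.01  0.72  0.73 -0.51]
sock 1895 ((502.8114318847656, 0.1251899152994156), 28.111299514770508) [489.28738181  11.67122033  63.21549199]
7020 [485.82014897 -18.56824035 114.38556937] [543.80653182  24.38387819 209.94334608]
t [-0.0084 -0.0088  0.0082] w [0.0013 0.0002 0.0024]
```

View pics/w4.png

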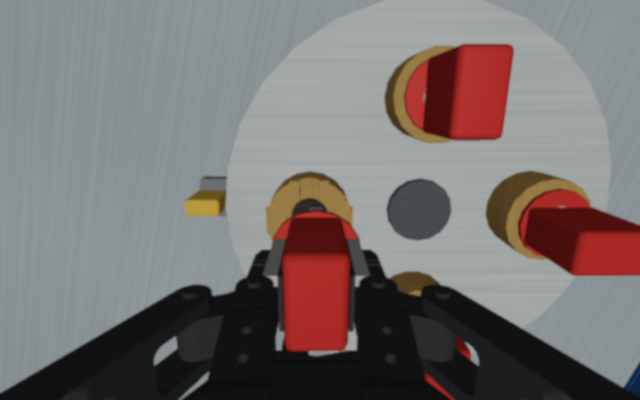

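```bash
python3 - <<'E'
from h import *
st=stt();p=ctrl.get_image('wrist');T=np.array(p['hand_eye'])
P=cloud(p,np.ones((400,640),bool),T);v,u=np.nonzero(p['depth']>0);C=p['img'][v,u].astype(int)
r=(C[:,0]>90)&(C[:,1]<60)&(C[:,2]<60)&(abs(P[:,0])<35)&(abs(P[:,1])<30)
h,e=np.histogram(P[r][:,2],np.arange(-60,10,4));print(h,e)
zt=e[h.argmax()]+2;q=r&(abs(P[:,2]-zt)<4)
print(cv2.minAreaRect(P[q][:,:2].astype(np.float32)),P[q].min(0),P[q].max(0),np.median(P[q],0))
go(503.4,.2,110,105)
E
```

```text
12.4 [505.7   3.4 124.4] [1.7989e+02 2.0000e-02 1.0522e+02] F [ 0.1 -0.1 -2.3] T [ 0.06 -0.05  0.01] w 23.4 59.3 q [ 0.43  0.69 -0.76  2.01  0.72  0.73 -0.51]
[   0    0    0    0    0  305 5974   10    0    0    3   11   10   20
   29   69  467] [-60 -56 -52 -48 -44 -40 -36 -32 -28 -24 -20 -16 -12  -8  -4   0   4   8]
((-1.5590229034423828, 1.4035329818725586), (23.507373809814453, 40.70882797241211), 89.93563842773438) [-21.91830279 -10.36491299 -37.38029684] [ 18.79556784  13.15467383 -31.1174133 ] [  1.00728851   1.22729568 -34.9894631 ]
t [-0.0076 -0.0105  0.0488] w [0.0016 0.0003 0.0023]
```

Request:
jog_arm:
  plan:
    - {"tx": -0.005, "ty": -0.0115, "tz": 0.03, "wx": 0, "wy": 0, "wz": 0, "claw": 1}
    - {"tx": -0.005, "ty": -0.0115, "tz": 0.06, "wx": 0, "wy": 0, "wz": 0, "claw": 1}
    - {"tx": -0.005, "ty": -0.0115, "tz": 0.06, "wx": 0, "wy": 0, "wz": 0, "claw": 1}
    - {"tx": -0.005, "ty": -0.0115, "tz": 0.06, "wx": 0, "wy": 0, "wz": 0, "claw": 1}

```text
clock: 12.85
eef_pos: [501.7, 0.1, 105.1]
tool_rot: [-3.141, -0.0, 1.836]
force: [0.7, 0.4, -1.7]
width: 23.3
gripper_force: 59.3
```

```bash
python3 - <<'E'
from h import *
st=stt()
# side look: scene camera
p=ctrl.get_image('scene');T=campose(p);save(p,'s5.png')
q,_=cv2.projectPoints(np.array([[503.,0,64]]),cv2.Rodrigues(T[:3,:3].T)[0],-T[:3,:3].T@T[:3,3],K(p),np.array(p['distortion']));print(q)
c,r=q[0,0].astype(int)
a=cv2.imread('pics/s5.png')[r-35:r+25,c-40:c+40]
st=ctrl.read_state();w=ctrl.get_image('wrist');b=w['img'][140:370,200:440,::-1]
a=cv2.resize(a,(480,360),interpolation=2)
b=cv2.resize(b,(300,287));b=cv2.copyMakeBorder(b,0,360-287,0,0,0)
cv2.imwrite('pics/c5.png',np.hstack([a,b]))
T=np.array(w['hand_eye']);P=cloud(w,np.ones((400,640),bool),T)
q=(np.hypot(P[:,0],P[:,1])<32)&(P[:,2]>35)&(P[:,2]<47);v,u=np.nonzero(w['depth']>0)
print(q.sum(),cv2.minEnclosingCircle(P[q][:,:2].astype(np.float32)),P[q].min(0),P[q].max(0))
E
```

```text
12.85 [5.017e+02 1.000e-01 1.051e+02] [-1.7997e+02 -1.0000e-02  1.0519e+02] F [ 0.7  0.4 -1.7] T [-0.02 -0.03  0.05] w 23.3 59.3 q [ 0.42  0.72 -0.73  2.03  0.76  0.69 -0.54]
[[[323.78399983 190.3770281 ]]]
2178 ((-0.3098149597644806, 1.0963667631149292), 28.056827545166016) [ -9.13680054 -26.03860107  39.89523417] [25.3727559  28.08838868 46.96339632]
```

View pics/c5.png

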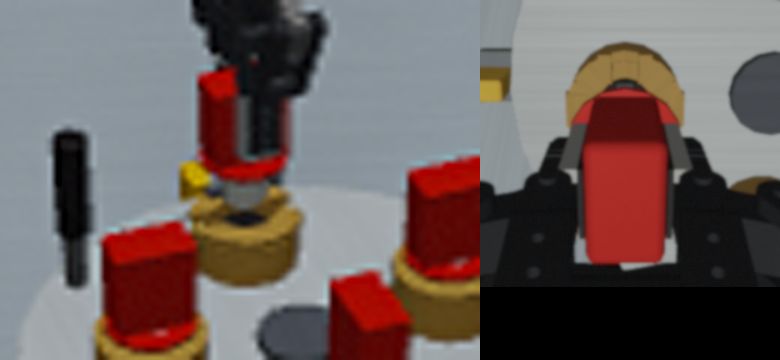

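Request:
jog_arm:
  plan:
    - {"tx": 0.0015, "ty": -0.001, "tz": 0.015, "wx": 0, "wy": 0, "wz": 0, "claw": 1}
    - {"tx": 0.0015, "ty": -0.001, "tz": 0.03, "wx": 0, "wy": 0, "wz": 0, "claw": 1}
    - {"tx": 0.0015, "ty": -0.001, "tz": 0.04, "wx": 0, "wy": 0, "wz": 0, "claw": 1}
    - {"tx": 0.0015, "ty": -0.001, "tz": 0.04, "wx": 0, "wy": 0, "wz": 0, "claw": 1}

```text
clock: 13.35
eef_pos: [501.1, 0.4, 92.8]
tool_rot: [-3.141, -0.0, 1.836]
force: [-0.1, 1.3, -2.4]
width: 23.2
gripper_force: 59.3
```

```bash
python3 -c "
from h import *
stt()"
```

```text
13.35 [5.011e+02 4.000e-01 9.280e+01] [-1.7994e+02 -1.0000e-02  1.0520e+02] F [-0.1  1.3 -2.4] T [-0.02  0.03  0.01] w 23.2 59.3 q [ 0.4   0.73 -0.71  2.04  0.79  0.66 -0.56]
```

Request:
jog_arm:
  plan:
    - {"tx": 0, "ty": 0, "tz": 0.008, "wx": 0, "wy": 0, "wz": 0, "claw": 1}
    - {"tx": 0, "ty": 0, "tz": 0.016, "wx": 0, "wy": 0, "wz": 0, "claw": 1}
    - {"tx": 0, "ty": 0, "tz": 0.024, "wx": 0, "wy": 0, "wz": 0, "claw": 1}
    - {"tx": 0, "ty": 0, "tz": 0.024, "wx": 0, "wy": 0, "wz": 0, "claw": 1}

```text
clock: 13.75
eef_pos: [501.6, 0.6, 86.2]
tool_rot: [3.141, 0.0, 1.836]
force: [-0.6, -0.3, 3.0]
width: 23.4
gripper_force: 59.9
```

```bash
python3 -c "
from h import *
stt()"
```

```text
13.75 [501.6   0.6  86.2] [179.98   0.   105.2 ] F [-0.6 -0.3  3. ] T [-0.04  0.13 -0.02] w 23.4 59.9 q [ 0.4   0.74 -0.69  2.04  0.8   0.65 -0.58]
```

Request:
jog_arm:
  plan:
    - {"tx": 0, "ty": 0, "tz": 0.01, "wx": 0, "wy": 0, "wz": 0, "claw": 1}
    - {"tx": 0, "ty": 0, "tz": 0.02, "wx": 0, "wy": 0, "wz": 0, "claw": 1}
    - {"tx": 0, "ty": 0, "tz": 0.026, "wx": 0, "wy": 0, "wz": 0, "claw": 1}
    - {"tx": 0, "ty": 0, "tz": 0.03, "wx": 0, "wy": 0, "wz": 0, "claw": 1}
    - {"tx": 0, "ty": 0, "tz": 0.03, "wx": 0, "wy": 0, "wz": 0, "claw": 1}

```text
clock: 14.25
eef_pos: [501.6, 0.5, 77.1]
tool_rot: [3.141, 0.0, 1.836]
force: [-0.6, -0.1, 5.5]
width: 23.4
gripper_force: 60.3
```

```bash
python3 -c "
from h import *
stt()"
```

```text
14.25 [5.016e+02 5.000e-01 7.710e+01] [179.98   0.   105.19] F [-0.6 -0.1  5.5] T [-0.01  0.22  0.02] w 23.4 60.3 q [ 0.39  0.76 -0.68  2.04  0.82  0.63 -0.59]
```

Request:
jog_arm:
  plan:
    - {"tx": 0, "ty": 0, "tz": 0.004, "wx": 0, "wy": 0, "wz": 0, "claw": 1}
    - {"tx": 0, "ty": 0, "tz": 0.008, "wx": 0, "wy": 0, "wz": 0, "claw": 1}
    - {"tx": 0, "ty": 0, "tz": 0.008, "wx": 0, "wy": 0, "wz": 0, "claw": 1}

```text
clock: 14.55
eef_pos: [501.7, 0.6, 75.9]
tool_rot: [3.141, 0.001, 1.836]
force: [-3.7, -1.0, 17.6]
width: 23.1
gripper_force: 62.0
```

```bash
python3 -c "
from h import *
stt()"
```

```text
14.55 [501.7   0.6  75.9] [1.7996e+02 7.0000e-02 1.0521e+02] F [-3.7 -1.  17.6] T [-0.16  0.99 -0.01] w 23.1 62.0 q [ 0.38  0.76 -0.67  2.05  0.82  0.63 -0.6 ]
```

Request:
jog_arm:
  plan:
    - {"tx": 0, "ty": 0, "tz": 0.002, "wx": 0, "wy": 0, "wz": 0.06, "claw": 1}
    - {"tx": 0, "ty": 0, "tz": 0.002, "wx": 0, "wy": 0, "wz": 0.12, "claw": 1}
    - {"tx": 0, "ty": 0, "tz": 0.002, "wx": 0, "wy": 0, "wz": 0.18, "claw": 1}
    - {"tx": 0, "ty": 0, "tz": 0.002, "wx": 0, "wy": 0, "wz": 0.24, "claw": 1}
    - {"tx": 0, "ty": 0, "tz": 0.002, "wx": 0, "wy": 0, "wz": 0.3, "claw": 1}
    - {"tx": 0, "ty": 0, "tz": 0.002, "wx": 0, "wy": 0, "wz": 0.3, "claw": 1}

```text
clock: 15.15
eef_pos: [503.6, 1.1, 76.0]
tool_rot: [3.137, -0.001, 1.363]
force: [-0.3, -0.1, 17.9]
width: 23.3
gripper_force: 61.9
```

```bash
python3 -c "
from h import *
stt()"
```

```text
15.15 [503.6   1.1  76. ] [ 1.7972e+02 -5.0000e-02  7.8110e+01] F [-0.3 -0.1 17.9] T [-0.08  0.24 -0.05] w 23.3 61.9 q [ 0.31  0.73 -0.55  2.05  0.71  0.56 -0.96]
```

Request:
jog_arm:
  plan:
    - {"tx": 0, "ty": 0, "tz": 0.002, "wx": 0, "wy": 0, "wz": 0.08, "claw": 1}
    - {"tx": 0, "ty": 0, "tz": 0.002, "wx": 0, "wy": 0, "wz": 0.16, "claw": 1}
    - {"tx": 0, "ty": 0, "tz": 0.002, "wx": 0, "wy": 0, "wz": 0.24, "claw": 1}
    - {"tx": 0, "ty": 0, "tz": 0.002, "wx": 0, "wy": 0, "wz": 0.32, "claw": 1}
    - {"tx": 0, "ty": 0, "tz": 0.002, "wx": 0, "wy": 0, "wz": 0.4, "claw": 1}
    - {"tx": 0, "ty": 0, "tz": 0.002, "wx": 0, "wy": 0, "wz": 0.48, "claw": 1}
    - {"tx": 0, "ty": 0, "tz": 0.002, "wx": 0, "wy": 0, "wz": 0.56, "claw": 1}
    - {"tx": 0, "ty": 0, "tz": 0.002, "wx": 0, "wy": 0, "wz": 0.64, "claw": 1}
    - {"tx": 0, "ty": 0, "tz": 0.002, "wx": 0, "wy": 0, "wz": 0.72, "claw": 1}
    - {"tx": 0, "ty": 0, "tz": 0.002, "wx": 0, "wy": 0, "wz": 0.72, "claw": 1}
    - {"tx": 0, "ty": 0, "tz": 0.002, "wx": 0, "wy": 0, "wz": 0.72, "claw": 1}

```text
clock: 16.25
eef_pos: [504.7, 0.4, 75.9]
tool_rot: [3.139, -0.007, 0.234]
force: [0.6, -1.5, 21.8]
width: 23.2
gripper_force: 62.6
```

```bash
python3 - <<'E'
from h import *
stt()
p=ctrl.get_image('scene');w=ctrl.get_image('wrist')
a=cv2.resize(p['img'][155:215,284:364,::-1],(480,360),interpolation=2)
b=cv2.resize(w['img'][:,:,::-1],(320,200));b=cv2.copyMakeBorder(b,0,160,0,0,0)
cv2.imwrite('pics/c6.png',np.hstack([a,b]))
st=stt();T=np.array(w['hand_eye'])
P=cloud(w,np.ones((400,640),bool),T);v,u=np.nonzero(w['depth']>0);C=w['img'][v,u].astype(int)
r=(C[:,0]>90)&(C[:,1]<60)&(C[:,2]<60)&(abs(P[:,0])<35)&(abs(P[:,1])<30)&(abs(P[:,2]+35)<4)
print(cv2.minAreaRect(P[r][:,:2].astype(np.float32)),np.median(P[r],0))
T=campose(w,st);P=cloud(w,np.ones((400,640),bool),T)
b=(np.hypot(P[:,0]-516,P[:,1]+84)<30)&(P[:,2]>112)&(P[:,2]<130)
if b.any(): print('handle',cv2.minEnclosingCircle(P[b][:,:2].astype(np.float32)))
E
```

```text
16.25 [5.047e+02 4.000e-01 7.590e+01] [179.87  -0.38  13.39] F [ 0.6 -1.5 21.8] T [-0.29  0.08 -0.01] w 23.2 62.6 q [ 0.11  0.68 -0.25  2.05  0.37  0.45 -1.76]
16.35 [5.048e+02 4.000e-01 7.590e+01] [179.88  -0.39  13.39] F [-0.6 -1.  22.1] T [-0.28  0.09 -0.05] w 23.3 62.6 q [ 0.11  0.68 -0.25  2.05  0.37  0.45 -1.76]
((-0.21634483337402344, -0.43288135528564453), (23.50881576538086, 39.786251068115234), 89.64617919921875) [  1.91442732  -0.33601854 -35.14735279]
handle ((514.6475219726562, -83.15975952148438), 9.800894737243652)
```

View pics/c6.png

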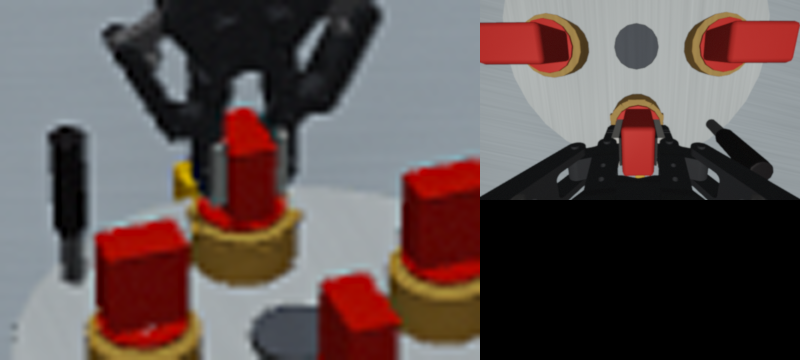

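```bash
python3 -c "
from h import *
stt();print(ctrl.finish_job())"
```

```text
16.35 [5.048e+02 4.000e-01 7.590e+01] [179.88  -0.39  13.39] F [-0.6 -1.  22.1] T [-0.28  0.09 -0.05] w 23.3 62.6 q [ 0.11  0.68 -0.25  2.05  0.37  0.45 -1.76]
the job is handed in; nothing more can be done
None
```

The job is handed in at 16.35 s. The table was turned one position counter-clockwise, with the empty socket at the marker. The red cap was bottomed and turned about 92° clockwise, and was still gripped and pressed home at about 22 N; no verdict came back.

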